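# Hold the tablet mill's lid at its pulse mark

## Task

Lock the white tablet mill's carriage by turning its orange clamp knob clockwise to its stop; only then fit the blue lid on the mill, lugs down through the two slots until it sits flush. Twist the lid clockwise until its white pointers stand at the green pulse marks, half way to the red lock marks, never letting it turn on to the red marks where it would lock, and finish while still gripping the lid there against its return spring. Leave the jar, the mortar and the carton where they stand.

Things in the scene. Friction and masses are not known exactly. Their poses are not given: they have to be found in the camera images.
- mill_mouth (a point): Centre of the top face of the tablet mill, an upright white cylinder 94 mm across with a blue band, on a grey carriage plate 110 x 225 mm. 106 mm above the table, z up, x towards a slot. The mouth is a round opening 56 mm across in a grey collar 8 mm thick. Below it the well is 76 mm across; its floor is 19 mm below this point.
- slot (a point): Point on the mill's rim at one of the two lug slots (black marks), 43 mm from the axis along mill_mouth's +x; the other slot faces it, at -x. The slots are 15 mm wide at the mouth, flaring to 21 mm outwards, and widen the mouth to 76 mm across.
- pulse_mark (a point): One of the two diametrical green pulse marks on the mill's rim, 43 mm from the axis, 45 degrees clockwise (seen from above) from the black slot marks. The lid's bar must end up pointing along the two green marks.
- lock_mark (a point): One of the two diametrical red lock marks on the mill's rim, 90 degrees clockwise from the slots, 43 mm from the axis.
- pulse_ring (a joint): Sprung ring with two dogs in the mill's well, rad: 0 at rest, grows clockwise from above as the lid's lugs push it; stop at 1.42. The lugs meet the dogs after about 0.17 rad of lid twist from the slots; at the green marks it reads about 0.62. Lid counts as locked from 1.2 on. A spring turns it back with 0.05 N m at rest, 0.11 N m at the green marks: a lid let go springs back.
- carriage (a joint): Slide of the mill's carriage along its dock, m, growing along mill_mouth's +y, from -0.025 to 0.025. It drags with about 2.5 N while unclamped, so the mill and its knob may shift a little if pushed; clamped, it holds against 25 N with hardly any creep.
- clamp_knob (a joint): Angle of the clamp knob, rad: 0 fully loose, grows clockwise from above, stop at 1.35 (tight). Starts between 0 and 0.2. From about 0.8 on it presses a brake shoe on the dock. Turning it takes about 0.1 N m, near 0.2 N m at the end; it stays where it is left.
- clamp_grip (a point): Grip point of the orange clamp knob, on its vertical turning axis: an upright bar 44 mm long (this frame's x), 14 mm thick (y), 32 mm tall. 83 mm above the table; the bar reaches 14 mm above and 17 mm below it. The frame turns with the knob. The knob is on a post on the carriage, 120 mm from the mill's axis along mill_mouth's +y.
- lid: Loose blue lid, about 160 g, 53 mm tall, standing upright on its spigot. Origin: centre of its underside. Spigot 51 mm across, up to z 16 mm; blue disc 76 mm across, z 16 to 23 mm; white bar grip along x, 50 mm long, 14 mm thick (y), z 23 to 53 mm. Seated in the mill, the disc rests on the mill's top and the origin is 16 mm below mill_mouth.
- lid_lug (a point): Outer end of one of the lid's two lugs at the spigot's foot, along the lid's +x, 35 mm from the axis; the other is at -x. Lugs are 10 mm wide, 5 mm thick. A white pointer lies on the disc above each. Both ends are alike: the lid fits either way round. Twisted clockwise by more than 0.5 rad it cannot be lifted off.
- pill_jar: White pill jar, 52 mm across, 78 mm tall, loose; origin under its centre. Bystander.
- mortar: White porcelain mortar bowl, 84 mm across, 50 mm tall, loose; origin under its centre. Bystander.
- carton: White medicine carton with a violet band, 45 x 62 mm, 70 mm tall, loose; origin under its centre. Bystander.
Not all that is in view belongs to the job. There is more than one size of the lid; the job needs the smallest.

How it is judged:
By the outcome, as a careful person would: the job done as asked, in the order asked, and still so for the second after the job is handed in, while the arm keeps its last pose, push and grip.
It also fails if it takes over 58 s, if anything falls off the work surface, if the arm or the gripper's body presses on something with over 40 N, if the wrist force passes 120 N, or if a joint passes its speed limit or range.

## Robot

A 6-joint arm with a two-finger parallel gripper is mounted at the origin on the work surface. World frame = base frame: x ahead of the robot, y to its left, z up, the work surface at z = 0. Lengths are in m, angles in rad, forces in N, time in s.
With the tool pointing down it reaches from about 0.3 to 0.75 m from the base axis. Payload 8.5 kg.
Tool frame: the origin (TCP) lies midway between the tips of the shut fingers; the grasp point (between the pads) lies 19 mm behind it; z points along the fingers, y is the line along which they close (so a half turn about z gives the same grasp; the last joint's range is limited). The gripper opens to 88 mm and grips with 3 to 60 N. Pads are 18 mm wide; open, the fingers measure 123 mm over their backs; the gripper's body (75 mm by 187 mm) begins 45 mm behind the grasp point.
Start: joints at [-1.508, 0.381, 1.297, -0, 1.464, -0.215], TCP at [0.151, -0.529, 0.239] pointing down, gripper open.
Joint ranges: [-3.11, 3.11], [-0.89, 2.33], [0.22, 2.48], [-1.42, 4.56], [0.17, 2.85], [-2.88, 2.88]. Speed limits (rad/s): [2.39, 2.39, 3.14, 3.14, 3.14, 3.14].

## Interface

Orientations are given as a unit quaternion [x, y, z, w].
In Python, from station import env, cams, job gives the robot as it stands.
- The arm moves only by the tool step_arm, never from a script. Its argument "steps" is a list of rows, each a list of 3 entries, a list of its own where there are three numbers: the shift along the tool's x, y, z in cm, then the turn, a rotation vector about the tool's x, y, z in rad, then the closure, from -1 (fully open) to 1 (shut), so that 0 is half open. In form: [[[tx, ty, tz], [wx, wy, wz], claw], ...]. A call has 1 to 5 rows; each row shifts and turns the commanded pose from where the row before left it, along the tool's axes as they then stand; what a row does not reach is not made up. A row lasts 1/10 s, in which the tool goes at most 50 mm and 8.59 degrees, less where a joint would pass 70% of its speed; a pose out of reach is approached as far as the arm can. A call is refused whole if a number of a shift passes 5 or a number of a turn 0.15, either way. A call with a gripper value outside its range is refused whole. The fingers move at their own pace and stop on an object; the grip force is fixed at half the most. Time passes only in rows, so rows that do not move let the fingers close. It gives the time, the measured TCP pose, the force, the opening and the grip force at its end, in the units of the state.
- env.sense(): the state, without advancing time (a new reading comes with each control period).
- cams.camera(name): name is "scene" or "top" or "wrist"; returns a dict with "frame" (420x560x3 uint8, red, green, blue), "vfov" (degrees; the focal length in pixels is half the picture's height over the tangent of half this angle, whatever the lens; pixels are square), "cx", "cy" (the principal point, pixels), "distortion" ([k1, k2, p1, p2, k3] as OpenCV has them; the pictures are not rectified), "eye" and "attitude" of the camera in the world; the wrist camera has in their place "T_tool_cam" (4x4, takes a point from camera to tool coordinates, whose origin is the TCP and whose axes are the flange's). Camera axes: x right, y down, z forward; pixel columns grow to the right and rows downward; lengths in m; the calibration is good to about 2 mm. A picture is of the moment at which its call begins: read the wrist's pose just before it. There is no depth.
- job.sign_off(): hands the job in; it is judged then, once.
Trained networks look in a picture, given as the dict that the camera call returned (one of the last four; its "shot" number tells which), for a name from the list of things; names that differ only in an ending like _2 or _b are one class to them, and where a whole thing is asked for, a point or a joint stands for the part that bears it (a point fixed in the world has none). Each returns a list of dicts, best first, with "confidence" (0 to 1); they miss things now and then, are a little off and sometimes report something else, mostly with a low value. They report only what shows in the picture. A call takes as long as a camera call. They do not tell look-alikes from the thing itself.
- cams.spot_in(picture, label): "uv" ([column, row] in pixels, amid what is visible of it).
- cams.cut_out(picture, label): "pixels" (420x560 bool, what is visible of it) and "uv" ([column, row] in pixels, amid what is visible of it).
The state is a dict: "clock": time; "joint_positions": joint angles; "joint_velocities": joint speeds; "effort": joint torques, N m; "tool_pos": TCP position; "orientation": TCP orientation; "ft_force": force on the tool from outside, world axes, zero at the start; "wrist_torque": the same for the moment, N m; "finger_gap": finger opening in m; "grasp_force": force on a finger pad.
Only numpy, scipy, OpenCV 4.12 (cv2) and the standard library are available. Lean on these libraries where they do the work, as an engineer would, in place of code of your own. Each camera call takes 0.05 s, during which the arm holds its last target. There are 200 camera calls.

## Working session

There is one attempt and no reset: what is moved stays moved. The work goes in short steps, Python scripts to look and compute and a tool call to move; the robot and the scene stay as the last step left them, time stands still between calls to the robot, and variables do not carry over. Pictures are saved under pics/ and viewed, at most 10 in all, crops included, and the job is handed in when it is done.

Besides the shell and the picture viewer there is one more tool, called after "Request:" as name(argument=value, ...) on one line, values as JSON. step_arm: Moves the arm, as the interface text tells. Its arguments: {"type":"object","properties":{"steps":{"type":"array"}},"required":["steps"]}

```bash
mkdir -p pics; ls
cat > h.py <<'E'
import numpy as np, cv2
from scipy.spatial.transform import Rotation as R
from station import env, cams, job
def look(name):
    s=env.sense(); p=cams.camera(name); p['s']=s; return p
def cam_pose(p):
    if 'T_tool_cam' in p:
        T=np.array(p['T_tool_cam']); Rt=R.from_quat(p['s']['orientation']).as_matrix()
        return Rt@T[:3,:3], np.array(p['s']['tool_pos'])+Rt@T[:3,3]
    a=np.array(p['attitude'])
    return (a if a.shape==(3,3) else R.from_quat(a).as_matrix()), np.array(p['eye'])
def K(p):
    f=210/np.tan(np.radians(p['vfov'])/2); return np.array([[f,0,p['cx']],[0,f,p['cy']],[0,0,1]])
def at(p,uv,z):
    uv=np.array(uv,float).reshape(-1,1,2)
    n=cv2.undistortPoints(uv,K(p),np.array(p['distortion'],float)).reshape(-1,2)
    A,e=cam_pose(p); d=np.c_[n,np.ones(len(n))]@A.T
    return e+d*((z-e[2])/d[:,2])[:,None]
def proj(p,X):
    A,e=cam_pose(p); X=np.array(X,float).reshape(-1,3)
    return cv2.projectPoints(((X-e)@A).reshape(-1,1,3),np.zeros(3),np.zeros(3),K(p),np.array(p['distortion'],float))[0].reshape(-1,2)
def save(p,n,crop=None,s=1):
    f=p['frame'][:,:,::-1]
    if crop: a,b,c,d=crop; f=f[b:d,a:c]
    cv2.imwrite('pics/'+n,cv2.resize(f,None,fx=s,fy=s))
E
python3 - <<'E'
from h import *
Z=dict(mill_mouth=.106,slot=.106,pulse_mark=.106,lock_mark=.106,clamp_grip=.09,lid=.03,lid_lug=.003,pill_jar=.04,mortar=.03,carton=.04)
ims=[]
for c in('top','scene'):
    p=look(c); ims.append(p['frame'])
    print(c,np.round(cam_pose(p)[1],3),p['s']['orientation'] if c=='top' else '')
    for l in Z:
        for r in cams.spot_in(p,l)[:4]: print(l,round(r['confidence'],2),np.round(r['uv']),np.round(at(p,r['uv'],Z[l])[0],3))
    save(p,c+'0.png',None,1.4)
E
```

```text
pics
top [ 0.349 -0.016  1.264] [ 9.90369361e-01  1.38448695e-01  5.73257886e-05 -6.95807548e-04]
mill_mouth 0.87 [184. 196.] [0.529 0.193 0.106]
slot 0.64 [180. 192.] [0.539 0.202 0.106]
pulse_mark 0.64 [180. 192.] [0.539 0.202 0.106]
lock_mark 0.91 [182. 196.] [0.528 0.197 0.106]
clamp_grip 0.62 [145. 193.] [0.541 0.285 0.09 ]
lid 0.9 [374. 209.] [ 0.495 -0.254  0.03 ]
lid 0.9 [429. 211.] [ 0.487 -0.389  0.03 ]
lid 0.89 [397. 280.] [ 0.322 -0.301  0.03 ]
lid_lug 0.84 [397. 280.] [ 0.323 -0.308  0.003]
lid_lug 0.82 [427. 213.] [ 0.485 -0.393  0.003]
lid_lug 0.8 [372. 209.] [ 0.499 -0.255  0.003]
pill_jar 0.87 [313. 166.] [ 0.604 -0.109  0.04 ]
pill_jar 0.18 [366. 155.] [ 0.627 -0.239  0.04 ]
mortar 0.83 [313. 218.] [ 0.478 -0.105  0.03 ]
carton 0.64 [368. 154.] [ 0.631 -0.244  0.04 ]
carton 0.17 [185. 196.] [0.539 0.201 0.04 ]
scene [ 1.541 -0.157  0.781] 
mill_mouth 0.72 [368. 228.] [0.644 0.157 0.106]
slot 0.55 [367. 228.] [0.644 0.156 0.106]
pulse_mark 0.61 [370. 229.] [0.648 0.16  0.106]
lock_mark 0.84 [370. 225.] [0.635 0.166 0.106]
clamp_grip 0.57 [407. 208.] [0.559 0.277 0.09 ]
lid 0.85 [164. 199.] [ 0.33  -0.304  0.03 ]
lid 0.75 [179. 235.] [ 0.5  -0.26  0.03]
lid 0.65 [122. 239.] [ 0.494 -0.394  0.03 ]
lid_lug 0.9 [184. 237.] [ 0.472 -0.251  0.003]
lid_lug 0.88 [164. 201.] [ 0.299 -0.307  0.003]
lid_lug 0.65 [126. 241.] [ 0.468 -0.391  0.003]
pill_jar 0.81 [245. 256.] [ 0.618 -0.112  0.04 ]
mortar 0.65 [246. 220.] [ 0.465 -0.097  0.03 ]
carton 0.75 [182. 266.] [ 0.629 -0.25   0.04 ]
```

View pics/top0.png

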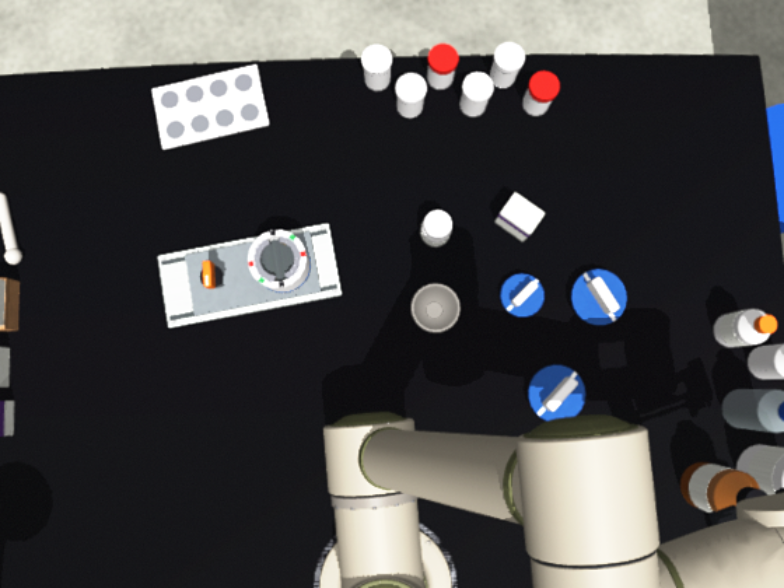

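Run:
```python
from h import *
p=look('top')
for r in cams.cut_out(p,'lid')[:3]:
    m=r['pixels'].astype(np.uint8); n=cv2.findNonZero(m)
    (c,rad)=cv2.minEnclosingCircle(n); 
    print(r['uv'],m.sum(),c,rad, at(p,c,.02)[0])
```

```text
[395.1, 281.2] 1239 (396.5787658691406, 280.521484375) 20.487022399902344 [ 0.3215677  -0.30262639  0.02      ]
[428.7, 212.9] 1257 (427.3436584472656, 211.93658447265625) 20.238597869873047 [ 0.48578271 -0.38813125  0.02      ]
[374.2, 208.9] 739 (371.99090576171875, 210.53091430664062) 15.660412788391113 [ 0.49314578 -0.25106098  0.02      ]
```

The top view shows three blue lids. The smallest is at about (373,210) px of the original frame, roughly (0.493,-0.251) m. The mill is at (197,186) with its knob at (149,194). I'll go to the knob.

Request:
step_arm(steps=[[[2.6,-2.9,0],[0,0,0],-1],[[2.6,-2.9,0],[0,0,0],-1],[[2.6,-2.9,0],[0,0,0],-1],[[2.6,-2.9,0],[0,0,0],-1],[[2.6,-2.9,0],[0,0,0],-1]])

```text
clock: 1.7
tool_pos: [0.2365, -0.3524, 0.2388]
orientation: [0.99, 0.138, 0.0, 0.0]
ft_force: [-0.2, -1.3, 0.2]
finger_gap: 0.0883
grasp_force: 0.0
```

Request:
step_arm(steps=[[[2.6,-2.9,0],[0,0,0],-1],[[2.6,-2.9,0],[0,0,0],-1],[[2.6,-2.9,0],[0,0,0],-1],[[2.6,-2.9,0],[0,0,0],-1],[[2.6,-2.9,0],[0,0,0],-1]])

```text
clock: 2.2
tool_pos: [0.3217, -0.1773, 0.239]
orientation: [0.99, 0.138, 0.0, 0.0]
ft_force: [0.4, -1.4, 0.1]
finger_gap: 0.0879
grasp_force: 0.0
```

Request:
step_arm(steps=[[[2.6,-2.9,0],[0,0,0],-1],[[2.6,-2.9,0],[0,0,0],-1],[[2.6,-2.9,0],[0,0,0],-1],[[2.6,-2.9,0],[0,0,0],-1],[[2.6,-2.9,0],[0,0,0],-1]])

```text
clock: 2.7
tool_pos: [0.4071, -0.002, 0.239]
orientation: [0.99, 0.139, 0.0, 0.0]
ft_force: [0.4, -0.8, 0.2]
finger_gap: 0.0879
grasp_force: 0.0
```

Request:
step_arm(steps=[[[2.6,-2.9,0],[0,0,-0.15],-1],[[0,0,0],[0,0,-0.15],-1],[[0,0,0],[0,0,-0.15],-1],[[0,0,0],[0,0,-0.15],-1],[[0,0,0],[0,0,-0.15],-1]])

```text
clock: 3.2
tool_pos: [0.4237, 0.0315, 0.2388]
orientation: [0.869, 0.494, 0.0, 0.0]
ft_force: [-0.3, -1.0, -0.3]
finger_gap: 0.0884
grasp_force: 0.0
```

Request:
step_arm(steps=[[[0,0,0],[0,0,-0.15],-1],[[0,0,0],[0,0,-0.15],-1],[[0,0,0],[0,0,-0.15],-1],[[0,0,0],[0,0,-0.15],-1],[[0,0,0],[0,0,-0.15],-1]])

```text
clock: 3.7
tool_pos: [0.4236, 0.0314, 0.2389]
orientation: [0.628, 0.778, 0.0, 0.0]
ft_force: [0.7, 0.3, 0.1]
finger_gap: 0.0878
grasp_force: 0.0
```

Request:
step_arm(steps=[[[0,0,0],[0,0,-0.15],-1],[[0,0,0],[0,0,-0.15],-1],[[0,0,0],[0,0,-0.15],-1],[[0,0,0],[0,0,-0.15],-1],[[0,0,0],[0,0,-0.15],-1]])

```text
clock: 4.2
tool_pos: [0.4236, 0.0314, 0.2388]
orientation: [0.299, 0.954, 0.0, 0.0]
ft_force: [-0.1, -0.5, -0.1]
finger_gap: 0.0881
grasp_force: 0.0
```

Request:
step_arm(steps=[[[0,0,0],[0,0,-0.15],-1],[[0,0,0],[0,0,-0.15],-1],[[0,0,0],[0,0,-0.15],-1],[[0,0,0],[0,0,-0.15],-1],[[0,0,0],[0,0,-0.14],-1]])

```text
clock: 4.7
tool_pos: [0.4236, 0.0314, 0.2388]
orientation: [-0.066, 0.998, -0.0, 0.0]
ft_force: [-0.2, 0.4, 0.1]
finger_gap: 0.0885
grasp_force: 0.0
```

```bash
cat >> h.py <<'E'
def tool():
    s=env.sense(); M=R.from_quat(s['orientation']).as_matrix()
    return s,M,np.arctan2(M[1,0],M[0,0])
def delta(X,th=None):
    s,M,t=tool()
    print('shift cm',np.round((np.array(X)-s['tool_pos'])@M*100,2), '' if th is None else 'wz %.3f'%(((t-th+np.pi)%(2*np.pi))-np.pi))
def st():
    s,M,t=tool(); print('t',round(s['clock'],2),'pos',np.round(s['tool_pos'],4),'th %.3f'%t,'down',np.round(M[:,2],3),'F',np.round(s['ft_force'],1),'tq',np.round(s['wrist_torque'],2),'gap',round(s['finger_gap'],4),'j6',np.round(s['joint_positions'][5],2),'gf',round(s['grasp_force'],1))
E
python3 - <<'E'
from h import *
st(); p=look('wrist'); save(p,'w1.png',None,1.4)
for l,z in dict(clamp_grip=.09,mill_mouth=.106,slot=.106,pulse_mark=.106,lock_mark=.106).items():
    for r in cams.spot_in(p,l)[:3]: print(l,round(r['confidence'],2),np.round(r['uv']),np.round(at(p,r['uv'],z)[0],3))
E
```

```text
t 4.7 pos [0.4236 0.0314 0.2388] th -3.009 down [ 0. -0. -1.] F [-0.2  0.4  0.1] tq [ 0.08 -0.13  0.03] gap 0.0885 j6 -1.91 gf 0.0
mill_mouth 0.78 [373. 287.] [0.503 0.132 0.106]
slot 0.56 [373. 289.] [0.506 0.132 0.106]
pulse_mark 0.96 [369. 272.] [0.488 0.125 0.106]
lock_mark 0.9 [370. 288.] [0.505 0.129 0.106]
```

View pics/w1.png

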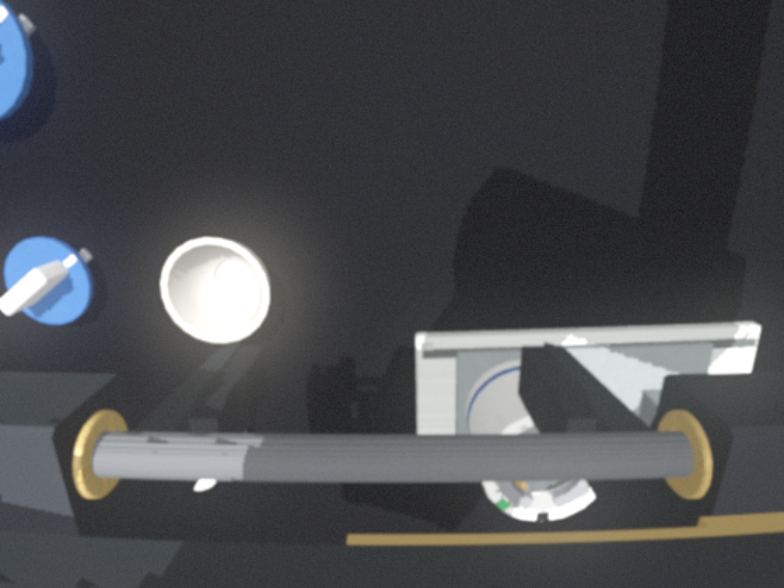

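The view shows the gripper bar hiding what lies behind it, and the mill half-hidden at about (375,340) px. The camera only sees the tool's +x side, so I'll move past the mill in world +x and look back at it.

Request:
step_arm(steps=[[[-3,2.2,-0.5],[0,0,0],-1],[[-3,2.2,-0.5],[0,0,0],-1],[[-3,2.2,-0.5],[0,0,0],-1],[[-3,2.2,-0.5],[0,0,0],-1],[[-3,2.2,-0.5],[0,0,0],-1]])

```text
clock: 5.5
tool_pos: [0.5595, 0.1606, 0.2638]
orientation: [-0.062, 0.998, -0.0, -0.0]
ft_force: [0.2, 0.7, 0.8]
finger_gap: 0.0882
grasp_force: 0.0
```

Request:
step_arm(steps=[[[-3,2.2,-0.5],[0,0,0],-1],[[-3,2.2,-0.5],[0,0,0],-1],[[-3,2.2,-0.5],[0,0,0],-1],[[0,0,0],[0,0,0],-1],[[0,0,0],[0,0,0],-1]])

```text
clock: 6.0
tool_pos: [0.6396, 0.2364, 0.2778]
orientation: [-0.063, 0.998, -0.0, -0.001]
ft_force: [0.1, -1.1, -0.3]
finger_gap: 0.0876
grasp_force: 0.0
```

Run:
```python
from h import *
st(); p=look('wrist'); save(p,'w2.png',None,1.4)
for l,z in dict(clamp_grip=.09,mill_mouth=.106,slot=.106,pulse_mark=.106,lock_mark=.106).items():
    for r in cams.spot_in(p,l)[:3]: print(l,round(r['confidence'],2),np.round(r['uv']),np.round(at(p,r['uv'],z)[0],4))
```

```text
t 6.0 pos [0.6396 0.2364 0.2778] th -3.016 down [-0.001 -0.    -1.   ] F [ 0.1 -1.1 -0.3] tq [ 0.05 -0.1   0.04] gap 0.0876 j6 -1.52 gf 0.0
clamp_grip 0.56 [334.  82.] [0.5382 0.2762 0.09  ]
slot 0.64 [268.  81.] [0.5466 0.2144 0.106 ]
pulse_mark 0.61 [266.  83.] [0.5482 0.2124 0.106 ]
lock_mark 0.6 [267.  84.] [0.5492 0.2138 0.106 ]
```

View pics/w2.png

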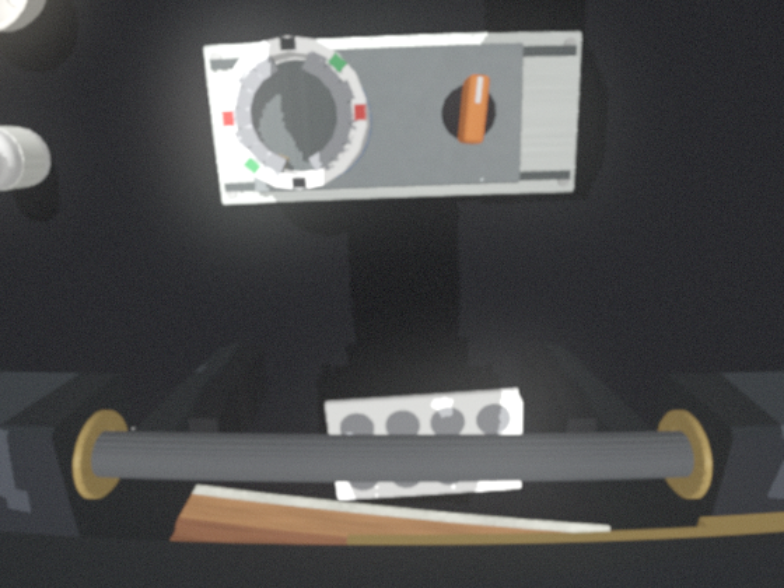

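The marks are clear. In display px, red is at (360,111) and (228,118), green at (338,62) and (252,165), black at (288,43) and (299,182), and the orange knob at (475,108).

Run:
```python
from h import *
p=look('wrist'); f=cv2.cvtColor(p['frame'],cv2.COLOR_RGB2HSV).astype(int)
def blob(m,c,r):
    yy,xx=np.mgrid[:420,:560]; m=m&(np.hypot(xx-c[0],yy-c[1])<r); return [xx[m].mean(),yy[m].mean()],m.sum()
H,S,V=f[...,0],f[...,1],f[...,2]
red=((H<6)|(H>172))&(S>140); gr=(H>45)&(H<85)&(S>100); bl=V<70
P=[]
for n,m,c in(('r',red,(257,80)),('r',red,(163,84)),('g',gr,(241,45)),('g',gr,(180,118)),('b',bl,(206,31)),('b',bl,(214,131))):
    u,k=blob(m,c,9); X=at(p,u,.106)[0]; P.append(X); print(n,np.round(u,1),k,np.round(X,4))
P=np.array(P); c=(P[0]+P[1]+P[2]+P[3]+P[4]+P[5])/6
print('mid r,g,b',[np.round((P[i]+P[i+1])/2,4) for i in(0,2,4)],'diam',[round(np.linalg.norm(P[i]-P[i+1]),4) for i in (0,2,4)])
a=lambda v:np.arctan2(v[1],v[0])
ry=a(P[0]-P[1]); sx=a(P[5]-P[4]); g=a(P[3]-P[2]); g2=a(P[2]-P[3])
print('red y-dir',ry,'slot x',sx,'green',g,g2); 
phi=np.mean([ry-np.pi/2,sx]); y=np.array([-np.sin(phi),np.cos(phi),0]); print('phi',phi,'center',c,'knob',c+.12*y)
org=(H>6)&(H<22)&(S>130); u,k=blob(org,(340,77),40)
yy,xx=np.nonzero(org&(np.hypot(*(np.mgrid[:420,:560][::-1]-np.array([340,77])[:,None,None]))<40))
box=cv2.minAreaRect(np.c_[xx,yy].astype(np.float32)); b=at(p,cv2.boxPoints(box),.097); print('knob box',box,np.round(b[:,:2],4),k)
kc=c+.12*y
for ka in(0,.1,.2,.3):
    t=phi-ka; ax=np.array([np.cos(t),np.sin(t),0]);ay=np.array([-ax[1],ax[0],0]); q=[ [*(kc+sx*.022*ax+sy*.007*ay)[:2],z] for z in(.097,.066) for sx,sy in((1,1),(1,-1),(-1,-1),(-1,1))]
    uv=proj(p,q).astype(np.float32); m=np.zeros((420,560),np.uint8); cv2.fillConvexPoly(m,cv2.convexHull(uv).astype(int),1); o=org&(np.hypot(*(np.mgrid[:420,:560][::-1]-np.array([340,77])[:,None,None]))<40)
    print(ka,(m.astype(bool)&o).sum()/(m.astype(bool)|o).sum(), uv.mean(0),u)
```

```text
r [257.5  79.9] 26 [0.5466 0.2039 0.106 ]
r [nan nan] 0 [nan nan nan]
g [241.  45.] 28 [0.5188 0.1861 0.106 ]
g [nan nan] 0 [nan nan nan]
b [206.  23.] 1 [0.5042 0.1536 0.106 ]
b [nan nan] 0 [nan nan nan]
mid r,g,b [array([nan, nan, nan]), array([nan, nan, nan]), array([nan, nan, nan])] diam [np.float64(nan), np.float64(nan), np.float64(nan)]
red y-dir nan slot x nan green nan nan
phi nan center [nan nan nan] knob [nan nan nan]
knob box ((338.4356689453125, 77.64356994628906), (18.308683395385742, 47.36376953125), 5.710593223571777) [[0.5561 0.2706]
 [0.514  0.2683]
 [0.5133 0.2853]
 [0.5554 0.2881]] 686
0 0.0 [nan nan] [np.float64(337.7478134110787), np.float64(80.76822157434403)]
0.1 0.0 [nan nan] [np.float64(337.7478134110787), np.float64(80.76822157434403)]
0.2 0.0 [nan nan] [np.float64(337.7478134110787), np.float64(80.76822157434403)]
0.3 0.0 [nan nan] [np.float64(337.7478134110787), np.float64(80.76822157434403)]<stdin>:4: RuntimeWarning: Mean of empty slice.
  ret = ret.dtype.type(ret / rcount)
<stdin>:22: RuntimeWarning: invalid value encountered in cast
```

```bash
cat > m.py <<'E'
from h import *
def fit(p,seeds,rad=9):
    f=cv2.cvtColor(p['frame'],cv2.COLOR_RGB2HSV).astype(int); H,S,V=f[...,0],f[...,1],f[...,2]
    M=dict(r=((H<8)|(H>170))&(S>80),g=(H>45)&(H<85)&(S>60),b=V<90)
    yy,xx=np.mgrid[:420,:560]; P=[]
    for n,c in seeds:
        m=M[n]&(np.hypot(xx-c[0],yy-c[1])<rad); u=[xx[m].mean(),yy[m].mean()]; X=at(p,u,.106)[0]; P.append(X)
        print(n,np.round(u,1),m.sum(),np.round(X[:2],4))
    return np.array(P)
E
python3 - <<'E'
from m import *
p=look('wrist')
P=fit(p,[('r',(257,80)),('r',(163,84)),('g',(241,45)),('g',(180,118)),('b',(206,31)),('b',(214,131))])
print('mids',[np.round((P[i]+P[i+1])/2,4)[:2] for i in(0,2,4)],'diam',[round(np.linalg.norm(P[i]-P[i+1]),4) for i in (0,2,4)])
a=lambda v:np.arctan2(v[1],v[0])
A=[a(P[0]-P[1])-np.pi/2,a(P[5]-P[4]),a(P[2]-P[3])-3*np.pi/4]; print('phi from r,b,g',np.round(A,3))
phi=np.mean(A[:2]); c=P.mean(0); y=np.array([-np.sin(phi),np.cos(phi),0]); kc=c+.12*y; print('phi',phi,'c',c,'knob',kc)
f=cv2.cvtColor(p['frame'],cv2.COLOR_RGB2HSV).astype(int); yy,xx=np.mgrid[:420,:560]
o=(f[...,0]>5)&(f[...,0]<24)&(f[...,1]>110)&(np.hypot(xx-340,yy-77)<45)
best=[]
for ka in np.arange(-.05,.35,.05):
  for dx in np.arange(-.006,.0061,.002):
   for dy in np.arange(-.006,.0061,.002):
    t=phi-ka; ax=np.array([np.cos(t),np.sin(t)]);ay=np.array([-ax[1],ax[0]]); q=[[*(kc[:2]+[dx,dy]+i*.022*ax+j*.007*ay),z] for z in(.097,.066) for i,j in((1,1),(1,-1),(-1,-1),(-1,1))]
    uv=proj(p,q); m=np.zeros((420,560),np.uint8); cv2.fillConvexPoly(m,cv2.convexHull(uv.astype(np.float32)).round().astype(int),1); m=m>0
    best.append(((m&o).sum()/(m|o).sum(),ka,dx,dy))
for b in sorted(best)[-4:]: print(np.round(b,3))
E
```

```text
r [257.7  79.5] 71 [0.5463 0.2042]
r [163.7  84.2] 53 [0.5603 0.1187]
g [241.3  45. ] 75 [0.5188 0.1864]
g [180.8 117.7] 50 [0.5886 0.1361]
b [205.9  28.3] 62 [0.5087 0.154 ]
b [nan nan] 0 [nan nan]
mids [array([0.5533, 0.1615]), array([0.5537, 0.1613]), array([nan, nan])] diam [np.float64(0.0866), np.float64(0.0861), np.float64(nan)]
phi from r,b,g [0.163   nan 0.161]
phi nan c [nan nan nan] knob [nan nan nan]
[0.    0.3   0.006 0.   ]
[0.    0.3   0.006 0.002]
[0.    0.3   0.006 0.004]
[0.    0.3   0.006 0.006]m.py:7: RuntimeWarning: Mean of empty slice.
  m=M[n]&(np.hypot(xx-c[0],yy-c[1])<rad); u=[xx[m].mean(),yy[m].mean()]; X=at(p,u,.106)[0]; P.append(X)
  ret = ret.dtype.type(ret / rcount)
<stdin>:15: RuntimeWarning: invalid value encountered in cast
```

Run:
```python
from h import *
st(); delta([.5345,.2795,.15],.06+np.pi)
```

```text
t 6.4 pos [0.6393 0.2358 0.2792] th -3.016 down [ 0.  0. -1.] F [ 0.1 -0.4  0.2] tq [ 0.05 -0.13 -0.04] gap 0.0876 j6 -1.52 gf 0.0
shift cm [ 9.86  5.65 12.91] wz 0.066
```

Request:
step_arm(steps=[[[2,1.1,2],[0,0,0],0],[[2,1.1,2.6],[0,0,0],0],[[2,1.1,2.6],[0,0,0],0],[[2,1.1,2.6],[0,0,0],0],[[1.9,1.2,2.6],[0,0,0.065],0]])

```text
clock: 6.9
tool_pos: [0.5332, 0.2793, 0.1542]
orientation: [-0.03, 1.0, 0.0, 0.0]
ft_force: [0.3, 0.1, 0.5]
finger_gap: 0.0502
grasp_force: 0.0
```

Request:
step_arm(steps=[[[0,0,1.5],[0,0,0],0],[[0,0,1.5],[0,0,0],0],[[0,0,0],[0,0,0],0]])

```text
clock: 7.2
tool_pos: [0.5334, 0.279, 0.1233]
orientation: [-0.031, 1.0, -0.0, -0.002]
ft_force: [-0.2, -0.5, 0.0]
finger_gap: 0.0439
grasp_force: 0.0
```

Run:
```python
from h import *
st(); p=look('wrist'); save(p,'w3.png',None,1.2)
delta([.5345,.2795,.068],.06+np.pi)
```

```text
t 7.2 pos [0.5334 0.279  0.1233] th -3.080 down [-0.003 -0.001 -1.   ] F [-0.2 -0.5  0. ] tq [ 0.02 -0.12  0.04] gap 0.0439 j6 -1.35 gf 0.0
shift cm [-0.05  0.04  5.65] wz 0.001
```

View pics/w3.png

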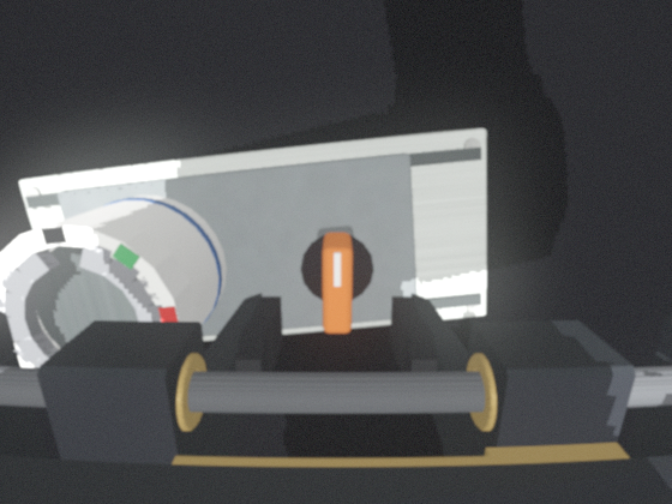

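The knob sits midway between the fingers at (337,280) and is aligned with them. I'll descend and grip it.

Request:
step_arm(steps=[[[0,0,2],[0,0,0],0],[[0,0,2],[0,0,0],0],[[0,0,1.5],[0,0,0],0],[[0,0,0],[0,0,0],0.5],[[0,0,0],[0,0,0],1]])

```text
clock: 7.75
tool_pos: [0.5349, 0.2793, 0.0709]
orientation: [-0.03, 1.0, 0.0, 0.001]
ft_force: [0.8, 0.7, 0.1]
finger_gap: 0.0301
grasp_force: 0.0
```

Request:
step_arm(steps=[[[0,0,0],[0,0,0],1],[[0,0,0],[0,0,0],1],[[0,0,0],[0,0,0],1],[[0,0,0],[0,0,0],1]])

```text
clock: 8.15
tool_pos: [0.5348, 0.2795, 0.0708]
orientation: [-0.031, 1.0, 0.0, 0.001]
ft_force: [-0.9, 0.1, 7.1]
finger_gap: 0.0138
grasp_force: 30.0
```

Run:
```python
from h import *
st()
```

```text
t 8.15 pos [0.5348 0.2795 0.0708] th -3.080 down [ 0.002  0.001 -1.   ] F [-0.9  0.1  7.1] tq [ 0.05 -0.04 -0.02] gap 0.0138 j6 -1.35 gf 30.0
```

Request:
step_arm(steps=[[[0,0,0],[0,0,0.1],1],[[0,0,0],[0,0,0.1],1],[[0,0,0],[0,0,0.1],1],[[0,0,0],[0,0,0.1],1],[[0,0,0],[0,0,0.1],1]])

```text
clock: 8.65
tool_pos: [0.5347, 0.2792, 0.0708]
orientation: [0.219, 0.976, 0.0, 0.001]
ft_force: [-0.6, -1.1, 7.7]
finger_gap: 0.0139
grasp_force: 30.0
```

Request:
step_arm(steps=[[[0,0,0],[0,0,0.1],1],[[0,0,0],[0,0,0.1],1],[[0,0,0],[0,0,0.1],1],[[0,0,0],[0,0,0.1],1],[[0,0,0],[0,0,0.1],1]])

```text
clock: 9.15
tool_pos: [0.5346, 0.279, 0.0708]
orientation: [0.454, 0.891, 0.0, 0.001]
ft_force: [-1.7, -2.2, 7.6]
finger_gap: 0.0135
grasp_force: 30.0
```

Run:
```python
from h import *
st()
```

```text
t 9.15 pos [0.5346 0.279  0.0708] th 2.199 down [ 0.001 -0.    -1.   ] F [-1.7 -2.2  7.6] tq [-0.45  0.14  0.16] gap 0.0135 j6 -0.34 gf 30.0
```

Request:
step_arm(steps=[[[0,0,0],[0,0,0.1],1],[[0,0,0],[0,0,0.1],1],[[0,0,0],[0,0,0.05],1],[[0,0,0],[0,0,0],1]])

```text
clock: 9.55
tool_pos: [0.5345, 0.279, 0.0708]
orientation: [0.56, 0.828, 0.0, 0.001]
ft_force: [-2.9, -3.3, 8.0]
finger_gap: 0.0138
grasp_force: 30.0
```

Run:
```python
from h import *
st()
```

```text
t 9.55 pos [0.5345 0.279  0.0708] th 1.952 down [ 0.001 -0.001 -1.   ] F [-2.9 -3.3  8. ] tq [-0.5   0.27  0.07] gap 0.0138 j6 -0.1 gf 30.0
```

Request:
step_arm(steps=[[[0,0,0],[0,0,0.05],1],[[0,0,0],[0,0,0.05],1],[[0,0,0],[0,0,0],1]])

```text
clock: 9.85
tool_pos: [0.5345, 0.2789, 0.0708]
orientation: [0.601, 0.799, -0.0, 0.001]
ft_force: [-2.2, -3.1, 8.3]
finger_gap: 0.0145
grasp_force: 30.8
```

Run:
```python
from h import *
st()
```

```text
t 9.85 pos [0.5345 0.2789 0.0708] th 1.853 down [ 0.001 -0.001 -1.   ] F [-2.2 -3.1  8.3] tq [-0.53  0.15  0.56] gap 0.0145 j6 0.0 gf 30.8
```

Torque jumped to 0.56 N m and the turn stopped, so the knob is at its stop. I'll release it, rise, and look at the mill on the way to the lid.

Request:
step_arm(steps=[[[0,0,0],[0,0,0],0],[[0,0,0],[0,0,0],0],[[0,0,0],[0,0,0],0],[[0,0,-3],[0,0,0],0],[[0,0,-4],[0,0,0],0]])

```text
clock: 10.35
tool_pos: [0.5334, 0.279, 0.1387]
orientation: [0.601, 0.799, -0.002, -0.001]
ft_force: [0.1, 0.2, 0.4]
finger_gap: 0.0441
grasp_force: 0.0
```

Request:
step_arm(steps=[[[0,0,-4],[0,0,0],0],[[0,0,-4],[0,0,0],0],[[0,0,-4],[0,0,0],0]])

```text
clock: 10.65
tool_pos: [0.534, 0.2793, 0.2613]
orientation: [0.601, 0.799, -0.0, -0.0]
ft_force: [0.7, 0.3, -0.4]
finger_gap: 0.0438
grasp_force: 0.0
```

Run:
```python
from h import *
st(); delta([.585,.05,.27])
```

```text
t 10.65 pos [0.534  0.2793 0.2613] th 1.853 down [-0.  0. -1.] F [ 0.7  0.3 -0.4] tq [-0.1  -0.09 -0.01] gap 0.0438 j6 0.0 gf 0.0
shift cm [-23.44  -1.48  -0.87]
```

Request:
step_arm(steps=[[[-4,-0.2,0],[0,0,0],-0.5],[[-4,-0.2,0],[0,0,0],-0.5],[[-4,-0.2,0],[0,0,0],-0.5],[[-4,-0.2,0],[0,0,0],-0.5],[[-4,-0.2,0],[0,0,0],-0.5]])

```text
clock: 11.15
tool_pos: [0.5805, 0.0829, 0.2596]
orientation: [0.601, 0.8, -0.0, -0.0]
ft_force: [0.5, 0.1, 0.4]
finger_gap: 0.0659
grasp_force: 0.0
```

Request:
step_arm(steps=[[[-3,0,0],[0,0,0],-0.5],[[0,0,0],[0,0,0],-0.5],[[0,0,0],[0,0,0],-0.5]])

```text
clock: 11.45
tool_pos: [0.5886, 0.0555, 0.2595]
orientation: [0.601, 0.799, -0.0, -0.0]
ft_force: [-0.1, -0.3, 0.6]
finger_gap: 0.0663
grasp_force: 0.0
```

Run:
```python
from h import *
st(); p=look('wrist'); save(p,'w4.png',None,1.4)
c=np.array([.5535,.1614]);kc=[.5343,.279]
th=.162; d=lambda a:[*(c+.043*np.array([np.cos(a),np.sin(a)])),.106]
print(np.round(proj(p,[d(th),d(th+np.pi),d(th-np.pi/4),d(th+3*np.pi/4),d(th-np.pi/2),d(th+np.pi/2),[*kc,.097]])))
```

```text
t 11.45 pos [0.5886 0.0555 0.2595] th 1.852 down [-0.001  0.    -1.   ] F [-0.1 -0.3  0.6] tq [-0.02 -0.15 -0.04] gap 0.0663 j6 -0.39 gf 0.0
[[325.  66.]
 [224.  54.]
 [305. 101.]
 [242.  17.]
 [269. 112.]
 [281.   5.]
 [292. -92.]]
```

View pics/w4.png

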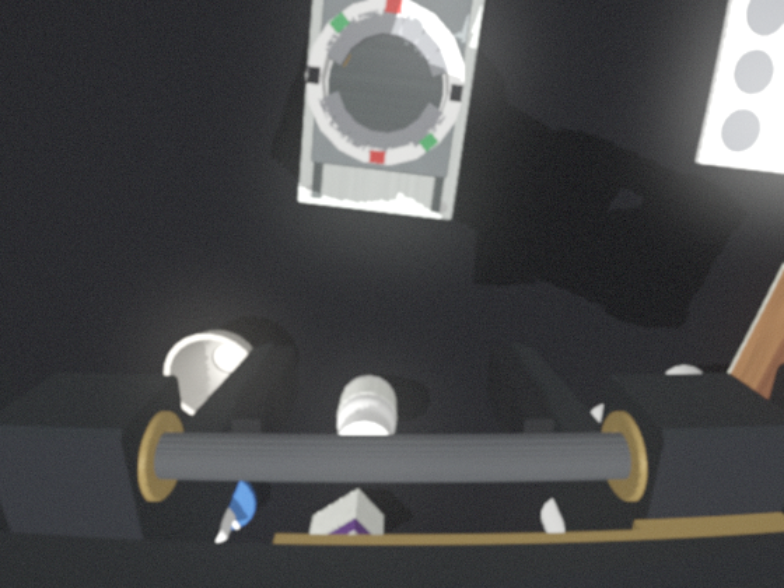

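The marks appear within 1 px of the prediction: black at (314,75) and (456,93), red at (377,157), green at (428,142). The mill is confirmed. Next I'll plan the lid view.

Run:
```python
from m import *
p=look('wrist')
P=fit(p,[('r',(269,112)),('r',(281,4)),('g',(305,101)),('g',(242,16)),('b',(325.7,66.4)),('b',(224,53.6))],7)
print('mids',[np.round((P[i]+P[i+1])/2,4)[:2] for i in(0,2,4)])
a=lambda v:np.arctan2(v[1],v[0])
print(a(P[1]-P[0])-np.pi/2,a(P[3]-P[2])-3*np.pi/4,a(P[4]-P[5]))
t=1.85;delta([.493-.12*np.cos(t),-.251-.12*np.sin(t),.25])
```

```text
r [269.1 112.4] 81 [0.5606 0.1192]
r [280.8   4.7] 97 [0.5465 0.2045]
g [305.6 101.9] 79 [0.5887 0.1365]
g [242.3  16.6] 94 [0.5186 0.1872]
b [325.4  67.1] 46 [0.5963 0.1686]
b [223.2  54.1] 58 [0.5106 0.1546]
mids [array([0.5536, 0.1618]), array([0.5537, 0.1618]), array([0.5534, 0.1616])]
0.163670771351498 0.1591288394010184 0.1614410794432723
shift cm [-38.87 -17.8    0.96]
```

Request:
step_arm(steps=[[[-3.9,-1.8,0],[0,0,0],-0.5],[[-3.9,-1.8,0],[0,0,0],-0.5],[[-3.9,-1.8,0],[0,0,0],-0.5],[[-3.9,-1.8,0],[0,0,0],-0.5],[[-3.9,-1.8,0],[0,0,0],-0.5]])

```text
clock: 12.05
tool_pos: [0.5563, -0.1569, 0.26]
orientation: [0.6, 0.8, 0.0, 0.0]
ft_force: [0.8, -1.5, 1.1]
finger_gap: 0.0663
grasp_force: 0.0
```

Request:
step_arm(steps=[[[-3.9,-1.8,0],[0,0,0],-0.5],[[-3.9,-1.8,0],[0,0,0],-0.5],[[-3.9,-1.8,0],[0,0,0],-0.5],[[-3.9,-1.8,0],[0,0,0],-0.5],[[-3.9,-1.8,0],[0,0,0],-0.5]])

```text
clock: 12.55
tool_pos: [0.5246, -0.3694, 0.2599]
orientation: [0.6, 0.8, 0.0, 0.0]
ft_force: [0.3, -1.2, -0.2]
finger_gap: 0.066
grasp_force: 0.0
```

Request:
step_arm(steps=[[[0,0,0],[0,0,0],-0.5],[[0,0,0],[0,0,0],-0.5]])

```text
clock: 12.75
tool_pos: [0.5247, -0.3685, 0.2594]
orientation: [0.601, 0.799, 0.0, -0.0]
ft_force: [-0.5, 0.7, 0.5]
finger_gap: 0.0664
grasp_force: 0.0
```

Run:
```python
from h import *
st(); p=look('wrist'); save(p,'w5.png',None,1.4)
for r in cams.cut_out(p,'lid')[:3]:
    n=cv2.findNonZero(r['pixels'].astype(np.uint8)); print(r['confidence'],r['uv'],cv2.minEnclosingCircle(n),at(p,r['uv'],.03)[0])
```

```text
t 12.75 pos [ 0.5247 -0.3685  0.2594] th 1.853 down [-0.     0.001 -1.   ] F [-0.5  0.7  0.5] tq [-0.01 -0.1   0.  ] gap 0.0664 j6 -1.08 gf 0.0
0.76 [115.2, 62.9] ((112.06756591796875, 64.4189224243164), 50.76683044433594) [ 0.32167093 -0.30213282  0.03      ]
0.6 [242.3, 174.5] ((242.23728942871094, 175.41525268554688), 42.972991943359375) [ 0.48397823 -0.38273634  0.03      ]
0.55 [281.3, 59.5] ((280.88409423828125, 59.30622863769531), 37.37748336791992) [ 0.49252926 -0.2516334   0.03      ]
```

View pics/w5.png

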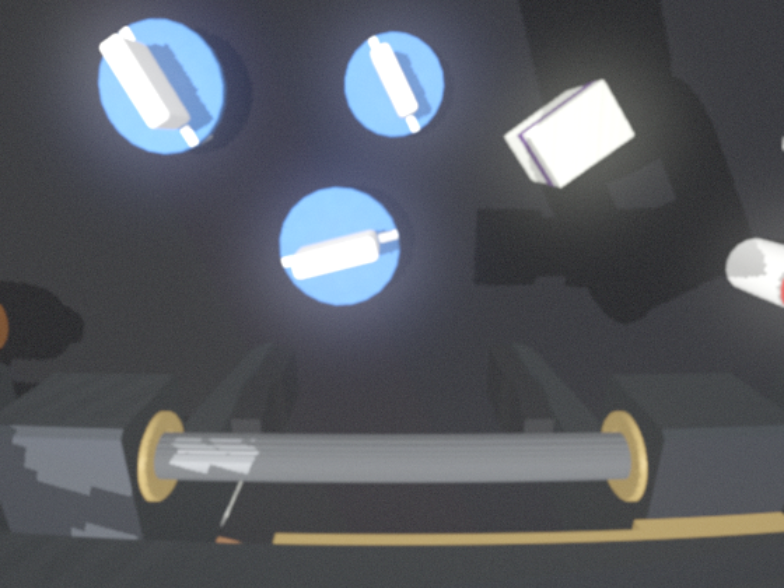

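The smallest lid is at display (394,84), with its pointers at (375,42) and (413,125).

```bash
cat > lid.py <<'E'
from m import *
def lid(p,uv,rad,z=.023):
    f=cv2.cvtColor(p['frame'],cv2.COLOR_RGB2HSV).astype(int); yy,xx=np.mgrid[:420,:560]
    near=np.hypot(xx-uv[0],yy-uv[1])<rad
    bl=(f[...,0]>95)&(f[...,0]<118)&(f[...,1]>110)&near
    yy,xx=np.nonzero(bl); h=cv2.convexHull(np.c_[xx,yy].astype(np.float32)).reshape(-1,2)
    H=at(p,h,z)[:,:2]; c,r=cv2.minEnclosingCircle(H.astype(np.float32)); print('disc c',np.round(c,4),'r',round(r,4))
    return np.array(c)
E
python3 - <<'E'
from lid import *
p=look('wrist'); c=lid(p,(281,60),45)
q=at(p,np.array([[375,42],[413,125]])/1.4,.024)[:,:2]; v=q[0]-q[1]
print(q,'mid',q.mean(0),'ang',np.arctan2(v[1],v[0]))
f=cv2.cvtColor(p['frame'],cv2.COLOR_RGB2HSV).astype(int); yy,xx=np.mgrid[:420,:560]
w=(f[...,1]<70)&(f[...,2]>140)&(np.hypot(xx-281.5,yy-60)<34)
ys,xs=np.nonzero(w); print(w.sum(),xs.mean(),ys.mean()); b=cv2.fitLine(at(p,np.c_[xs,ys],.04)[:,:2].astype(np.float32),cv2.DIST_L2,0,.01,.01).ravel(); print(b,np.arctan2(b[1],b[0]))
th=np.arctan2(v[1],v[0]); delta([*c,.10],th)
E
```

```text
disc c [ 0.4924 -0.2519] r 0.0389
[[ 0.47070037 -0.2255711 ]
 [ 0.51557077 -0.27519609]] mid [ 0.49313557 -0.2503836 ] ang 2.3059212808537577
1030 280.7883495145631 58.74757281553398
[ 0.67879015 -0.7343323   0.49246082 -0.2513782 ] -0.82468253
shift cm [12.    0.1  16.01] wz -0.451
```

Request:
step_arm(steps=[[[3,0,2],[0,0,0],-0.3],[[3,0,3],[0,0,0],-0.3],[[3,0.1,3],[0,0,0],-0.3],[[3,0,3],[0,0,-0.15],-0.3],[[0,0,0],[0,0,-0.15],-0.3]])

```text
clock: 13.4
tool_pos: [0.4896, -0.2476, 0.1466]
orientation: [0.47, 0.883, 0.001, -0.004]
ft_force: [0.0, -0.8, 0.3]
finger_gap: 0.0573
grasp_force: 0.0
```

Request:
step_arm(steps=[[[0,0,0],[0,0,-0.15],-0.3],[[0,0,2],[0,0,0],-0.3],[[0,0,2],[0,0,0],-0.3],[[0,0,0],[0,0,0],-0.3]])

```text
clock: 13.8
tool_pos: [0.4914, -0.2516, 0.1082]
orientation: [0.406, 0.914, 0.001, -0.002]
ft_force: [0.1, -0.0, 0.3]
finger_gap: 0.0574
grasp_force: 0.0
```

Run:
```python
from h import *
st(); delta([.4927,-.2514,.028],2.31)
p=look('wrist'); save(p,'w6.png',None,1.2)
```

```text
t 13.8 pos [ 0.4914 -0.2516  0.1082] th 2.304 down [-0.003  0.003 -1.   ] F [ 0.1 -0.   0.3] tq [ 0.04 -0.16 -0.03] gap 0.0574 j6 -1.42 gf 0.0
shift cm [-0.11  0.12  8.02] wz -0.006
```

View pics/w6.png

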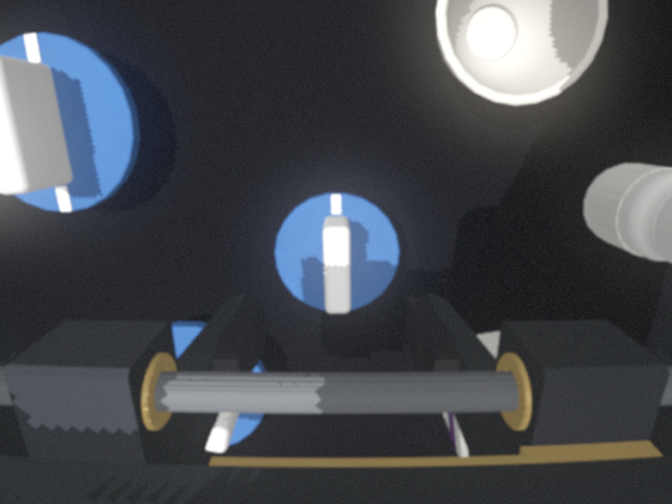

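The lid is centred between the fingers at (337,260) and aligned with them. I'll descend and grip.

Request:
step_arm(steps=[[[0,0,2],[0,0,0],-0.3],[[0,0,2.5],[0,0,0],-0.3],[[0,0,2.5],[0,0,0],-0.3],[[0,0,1],[0,0,0],-0.3],[[0,0,0],[0,0,0],0.5]])

```text
clock: 14.35
tool_pos: [0.492, -0.2532, 0.0298]
orientation: [0.407, 0.913, 0.0, -0.0]
ft_force: [0.2, -0.3, 0.5]
finger_gap: 0.0515
grasp_force: 0.0
```

Request:
step_arm(steps=[[[0,0,0],[0,0,0],1],[[0,0,0],[0,0,0],1],[[0,0,0],[0,0,0],1],[[0,0,0],[0,0,0],1],[[0,0,0],[0,0,0],1]])

```text
clock: 14.85
tool_pos: [0.4921, -0.2536, 0.0301]
orientation: [0.407, 0.913, -0.0, 0.0]
ft_force: [0.7, 0.6, 3.1]
finger_gap: 0.0136
grasp_force: 30.0
```

Run:
```python
from h import *
st()
```

```text
t 14.85 pos [ 0.4921 -0.2536  0.0301] th 2.303 down [ 0.001 -0.    -1.   ] F [0.7 0.6 3.1] tq [ 0.06 -0.09  0.05] gap 0.0136 j6 -1.42 gf 30.0
```

Request:
step_arm(steps=[[[0,0,-2],[0,0,0],1],[[0,0,-3],[0,0,0],1],[[0,0,-4],[0,0,0],1],[[0,0,-4],[0,0,0],1],[[0,0,-4],[0,0,0],1]])

```text
clock: 15.35
tool_pos: [0.4915, -0.2532, 0.2012]
orientation: [0.407, 0.913, 0.0, -0.0]
ft_force: [0.4, 0.1, -2.3]
finger_gap: 0.0138
grasp_force: 30.0
```

Request:
step_arm(steps=[[[0,0,-2],[0,0,-0.14],1],[[0,0,0],[0,0,-0.14],1],[[0,0,0],[0,0,-0.14],1],[[0,0,0],[0,0,-0.14],1],[[0,0,0],[0,0,-0.14],1]])

```text
clock: 15.85
tool_pos: [0.4916, -0.2534, 0.2195]
orientation: [0.067, 0.998, 0.0, -0.0]
ft_force: [0.3, -0.0, -2.3]
finger_gap: 0.0135
grasp_force: 30.0
```

Request:
step_arm(steps=[[[0,0,0],[0,0,-0.14],1],[[0,0,0],[0,0,-0.14],1],[[0,0,0],[0,0,-0.02],1],[[0,0,0],[0,0,0],1]])

```text
clock: 16.25
tool_pos: [0.4918, -0.2534, 0.2196]
orientation: [-0.079, 0.997, 0.0, -0.0]
ft_force: [0.4, -0.3, -1.9]
finger_gap: 0.0135
grasp_force: 30.0
```

Run:
```python
from lid import *
st(); p=look('wrist'); s,M,t=tool()
save(p,'w7.png',None,1.4)
X=np.array(s['tool_pos'])
for dx in(0,.0013): print(np.round(proj(p,[X+M@np.array([dx+.038,0,.0071]), X+M@np.array([dx+.025,-.007,-.0229]),X+M@np.array([dx+.025,.007,-.0229]),X+M@np.array([dx,-.038,.0071]),X+M@np.array([dx,.038,.0071])]),1).tolist())
delta([.5535,.1617,.2],.162+np.pi)
```

```text
t 16.25 pos [ 0.4918 -0.2534  0.2196] th -2.983 down [-0.  0. -1.] F [ 0.4 -0.3 -1.9] tq [ 0.04 -0.18 -0.02] gap 0.0135 j6 -2.42 gf 30.0
[[278.8, 183.1], [261.1, 231.9], [296.2, 231.9], [204.1, 256.2], [353.7, 256.2]]
[[278.8, 180.4], [261.0, 228.9], [296.3, 228.9], [203.9, 253.9], [353.9, 253.9]]
shift cm [-12.63  40.03   1.97] wz -0.004
```

View pics/w7.png

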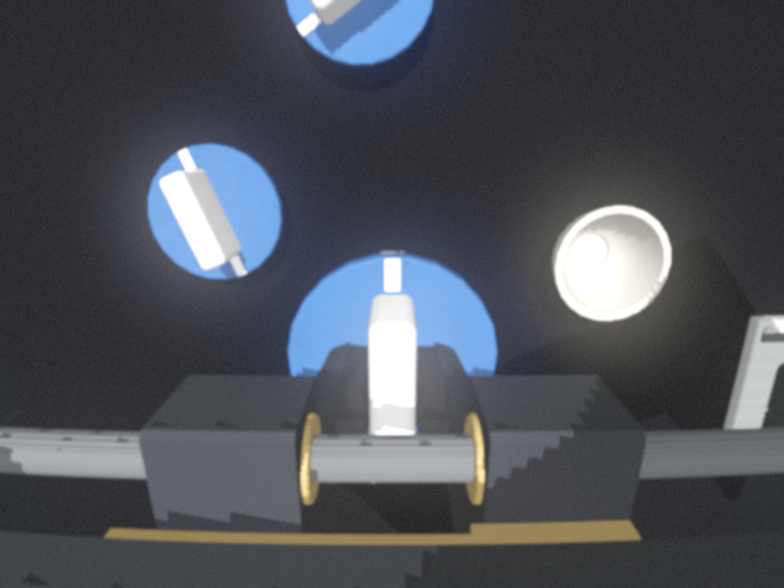

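The lid is held straight. Its disc edge is at display (392,253), which puts the lid's centre about 1.3 mm along tool +x. Carry it to the mill.

Request:
step_arm(steps=[[[-1,3,0],[0,0,0],1],[[-1.2,3.8,0],[0,0,0],1],[[-1.2,3.8,0],[0,0,0],1],[[-1.2,3.8,0],[0,0,0],1],[[-1.2,3.8,0],[0,0,0],1]])

```text
clock: 16.8
tool_pos: [0.5199, -0.063, 0.2198]
orientation: [-0.079, 0.997, 0.0, 0.0]
ft_force: [0.9, 0.4, -2.1]
finger_gap: 0.0137
grasp_force: 30.0
```

Request:
step_arm(steps=[[[-1.2,3.8,0],[0,0,0],1],[[-1.2,3.8,0],[0,0,0],1],[[-1.2,3.8,0],[0,0,0],1],[[-1.2,3.8,0],[0,0,0],1],[[-1.2,3.8,0],[0,0,0],1]])

```text
clock: 17.3
tool_pos: [0.5486, 0.1342, 0.2198]
orientation: [-0.079, 0.997, -0.0, -0.0]
ft_force: [0.1, 0.2, -2.1]
finger_gap: 0.0137
grasp_force: 30.0
```

Request:
step_arm(steps=[[[-1,2.8,1.5],[0,0,0],1],[[0,0,1.5],[0,0,0],1],[[0,0,0],[0,0,0],1],[[0,0,0],[0,0,0],1]])

```text
clock: 17.7
tool_pos: [0.5541, 0.1615, 0.19]
orientation: [-0.08, 0.997, -0.0, -0.0]
ft_force: [-0.6, -0.5, -2.2]
finger_gap: 0.0136
grasp_force: 30.0
```

Run:
```python
from h import *
st(); delta([.5548,.1619,.148],.162+np.pi)
```

```text
t 17.7 pos [0.5541 0.1615 0.19  ] th -2.982 down [-0. -0. -1.] F [-0.6 -0.5 -2.2] tq [ 0.07 -0.14 -0.01] gap 0.0136 j6 -1.65 gf 30.0
shift cm [-0.08  0.03  4.2 ] wz -0.002
```

Request:
step_arm(steps=[[[-0.1,0,2],[0,0,0],1],[[0,0,2],[0,0,0],1],[[0,0,1],[0,0,0],1],[[0,0,0],[0,0,0],1]])

```text
clock: 18.1
tool_pos: [0.5549, 0.1614, 0.1394]
orientation: [-0.08, 0.997, -0.0, -0.001]
ft_force: [-0.2, -0.2, -1.7]
finger_gap: 0.0135
grasp_force: 30.0
```

Run:
```python
from h import *
st(); delta([.5548,.1619,.120],.162+np.pi)
p=look('wrist'); save(p,'w8.png',None,1.4)
```

```text
t 18.1 pos [0.5549 0.1614 0.1394] th -2.982 down [-0.001 -0.    -1.   ] F [-0.2 -0.2 -1.7] tq [ 0.04 -0.1  -0.01] gap 0.0135 j6 -1.65 gf 30.0
shift cm [-0.    0.05  1.94] wz -0.002
```

View pics/w8.png

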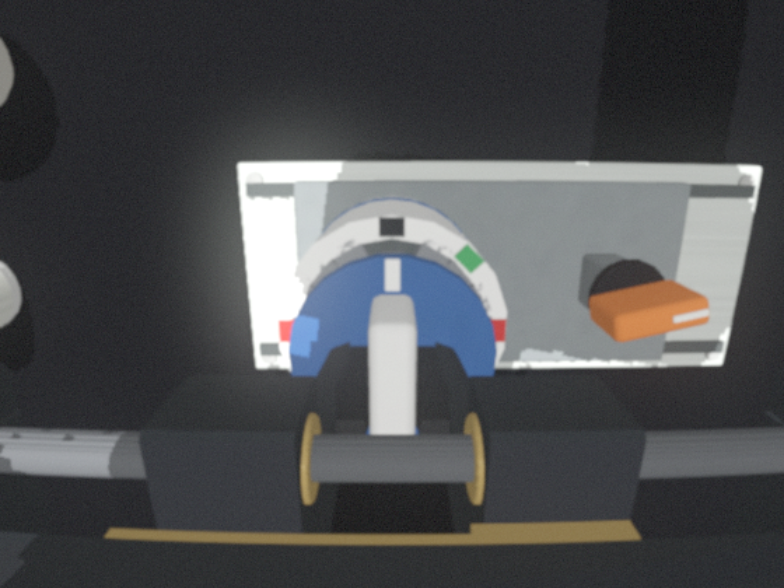

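The pointer (392,275) lines up with the black mark (392,227). I'll lower it gently.

Request:
step_arm(steps=[[[0,0.03,0.5],[0,0,0],1],[[0,0,0.5],[0,0,0],1],[[0,0,0],[0,0,0],1]])

```text
clock: 18.45
tool_pos: [0.5548, 0.1622, 0.1294]
orientation: [-0.08, 0.997, -0.0, -0.0]
ft_force: [-0.7, 0.1, -1.7]
finger_gap: 0.0139
grasp_force: 30.0
```

Request:
step_arm(steps=[[[0,0,0.4],[0,0,0],1],[[0,0,0.4],[0,0,0],1],[[0,0,0],[0,0,0],1]])

```text
clock: 18.75
tool_pos: [0.5547, 0.1622, 0.1211]
orientation: [-0.081, 0.997, -0.0, -0.001]
ft_force: [-0.1, 0.2, -1.9]
finger_gap: 0.0135
grasp_force: 30.0
```

Request:
step_arm(steps=[[[0,0,0.2],[0,0,0],1],[[0,0,0],[0,0,0],1]])

```text
clock: 18.95
tool_pos: [0.5551, 0.1623, 0.1202]
orientation: [-0.081, 0.997, -0.0, 0.0]
ft_force: [-0.3, -0.4, 2.1]
finger_gap: 0.0133
grasp_force: 30.0
```

Run:
```python
from h import *
st(); delta([.5548,.1619,.120],.162+np.pi)
```

```text
t 18.95 pos [0.5551 0.1623 0.1202] th -2.980 down [ 0.001  0.    -1.   ] F [-0.3 -0.4  2.1] tq [ 0.06  0.01 -0.02] gap 0.0133 j6 -1.65 gf 30.0
shift cm [ 0.04 -0.03  0.02] wz -0.001
```

Seated, with about 4 N of contact. Now the clockwise twist.

Request:
step_arm(steps=[[[0,-0.01,0.05],[0,0,0.1],1],[[0,-0.01,0],[0,0,0.1],1],[[0,-0.01,0],[0,0,0.1],1],[[0,-0.01,0],[0,0,0.1],1],[[0,0,0],[0,0,0],1]])

```text
clock: 19.45
tool_pos: [0.5555, 0.1614, 0.1202]
orientation: [0.12, 0.993, -0.0, 0.001]
ft_force: [-0.3, -3.1, 5.2]
finger_gap: 0.0139
grasp_force: 30.0
```

Request:
step_arm(steps=[[[0,-0.01,0],[0,0,0.1],1],[[0,-0.01,0],[0,0,0.1],1],[[0,-0.01,0],[0,0,0.1],1],[[0,-0.01,0],[0,0,0.08],1],[[0,0,0],[0,0,0],1]])

```text
clock: 19.95
tool_pos: [0.5551, 0.1607, 0.1202]
orientation: [0.305, 0.952, -0.001, 0.001]
ft_force: [-1.4, -6.1, 7.1]
finger_gap: 0.0139
grasp_force: 30.0
```

Run:
```python
from h import *
st(); delta([.5548,.1619,.120],.162+np.pi-np.pi/4)
p=look('wrist'); save(p,'w9.png',None,1.4)
```

```text
t 19.95 pos [0.5551 0.1607 0.1202] th 2.522 down [ 0.001 -0.002 -1.   ] F [-1.4 -6.1  7.1] tq [-0.76  0.22  0.1 ] gap 0.0139 j6 -0.87 gf 30.0
shift cm [0.09 0.08 0.02] wz 0.004
```

View pics/w9.png

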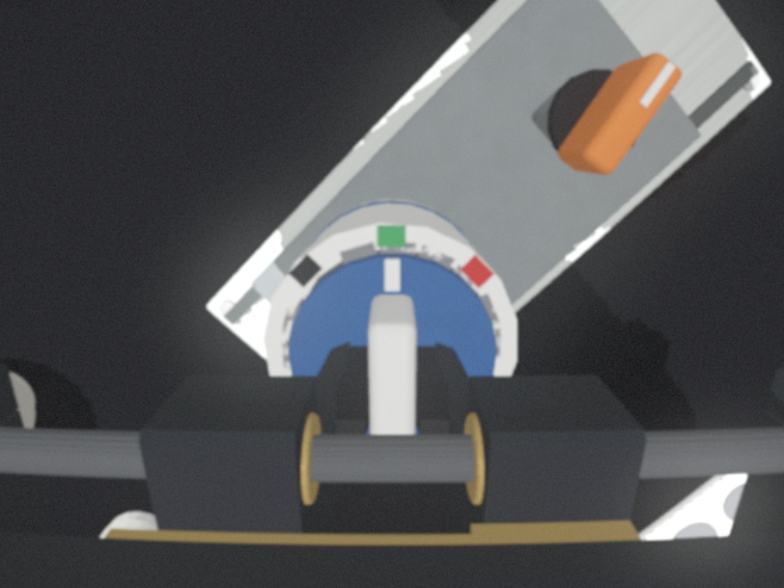

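The pointer (392,275) stands at the green mark (391,236), and the lid is flush and gripped. I'll hold briefly, check, then hand in.

Request:
step_arm(steps=[[[0,0,0],[0,0,0],1],[[0,0,0],[0,0,0],1],[[0,0,0],[0,0,0],1],[[0,0,0],[0,0,0],1],[[0,0,0],[0,0,0],1]])

```text
clock: 20.5
tool_pos: [0.5551, 0.1607, 0.1202]
orientation: [0.304, 0.953, -0.001, 0.001]
ft_force: [-2.4, -6.5, 6.2]
finger_gap: 0.0138
grasp_force: 30.0
```

Run:
```python
from h import *
st(); print(job.sign_off())
```

```text
t 20.5 pos [0.5551 0.1607 0.1202] th 2.524 down [ 0.001 -0.001 -1.   ] F [-2.4 -6.5  6.2] tq [-0.79  0.21  0.02] gap 0.0138 j6 -0.88 gf 30.0
the job is handed in; nothing more can be done
None
```

I turned the clamp knob clockwise to its stop, then seated the small lid flush and twisted it to the green marks; the arm is still gripping it there, and I handed the job in at 20.5 s (no verdict was shown).

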